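Reset one decade of a resistance box

TASK

The decade resistance box on the bench is switched on: throw its paddle lever to off (the O mark) before you turn anything, roll the middle thumbwheel by its knurled edge until it has clicked home with a 3 in its window, then throw the lever back to on (the I mark). Leave the other two thumbwheels on the digits they show, and do not disturb the meter, the screwdriver and the standard resistor lying around the box.

Things in the scene. Friction and masses are not known exactly. Their poses are not given: they have to be found in the camera images.
- box: Decade resistance box, a fixed grey case with a flat cream top panel: 220 mm deep (its x), 340 mm wide (y), panel 108 mm above the bench. Origin: centre of its underside; z up, x away from the operator's side and the robot. Three thumbwheels at y = 85 (left), 20 (middle), -45 mm (right) on one axis along y at x = -15, z = 66 mm. Four 20 mm tall posts at x = 83, y = 110, 55, 0, -55 mm.
- crown_mid (a point): Highest point of the middle thumbwheel, fixed to the box: at mid-width, 56 mm straight above the axis, 14 mm above the panel (122 mm above the bench). Black wheel 18 mm wide, radius 56 mm over 30 knurl ridges (3 mm half-rounds along the axis, 12 degrees apart). It stands out of a slot in the panel; exposed for 37 mm either side of the crown in box x.
- wheel_mid (a joint): Turn of the middle thumbwheel, rad, endless, not wrapped; grows as the wheel's top rolls to the box's +x. The digit shown is joint/0.628 modulo 10: rolling the top away adds one a click, 9 is followed by 0. A 3 is at 1.885, or a full turn (6.283) either way. Ten clicks 0.628 apart at multiples of 0.628; left within 0.25 of one, a sprung roller pulls it in. About 2 N at the rim turns it.
- crown_left (a point): Highest point of the left thumbwheel (like the middle one), fixed to the box.
- crown_right (a point): Highest point of the right thumbwheel (like the middle one), fixed to the box.
- wheel_left (a joint): Turn of the left thumbwheel, rad: as for the middle one (0.628 a click). It must stay on the digit it shows at the start.
- mark_left (a point): A point that turns with the left thumbwheel, 40 mm from its axis, at mid-width.
- wheel_right (a joint): Turn of the right thumbwheel, rad: as for the middle one (0.628 a click). It must stay on the digit it shows at the start.
- mark_right (a point): A point that turns with the right thumbwheel, 40 mm from its axis, at mid-width.
- mark_mid (a point): Turns with the middle wheel: 40 mm from its axis, at mid-width, straight above the axis when the window shows 0. The digits are black on a white drum (radius 40 mm) that turns with the wheel at its left (+y) side, seen from above through a 23 x 22 mm window whose centre is 23 mm to the +y side of the wheel's mid-width, upright for a reader at the operator's (-x) side.
- lever (a joint): Paddle lever, rad: 0 is on, leaning 24 degrees to the box's +x, towards the bar-shaped I mark; 0.84 is off, leaning 24 degrees to -x, towards the ring-shaped O mark. Over-centre: pushed past the middle (0.42) it snaps to that end by itself and stays there; about 3 N at the paddle moves it.
- lever_paddle (a point): Centre of the lever's black paddle, which is 24 mm wide (box y), 9 mm thick and 28 mm long, with its end 62 mm from the pivot; this point is 48 mm from the pivot and moves with the lever.
- lever_pivot (a point): Pivot of the lever, on the panel's surface (108 mm above the bench), fixed to the box.
- standard: Standard resistor: a loose upright steel can, 78 mm across and 109 mm high with its two terminals, right of the box. Origin: centre of its underside. Bystander.
- meter: Loose hand-held meter lying face up, 175 x 84 x 34 mm (x, y, z), left of the box. Origin: centre of its underside. Bystander.
- driver: Loose screwdriver, 180 mm long, lying beyond the box, along its own x. Bystander.

How it is judged (in metres and radians):
On the way, in this order (a step that is already met when the one before it is completed fails the run):
1. the lever is thrown to off (value of joint lever above 0.75 rad), for 0.2 s.
2. with the lever off, the middle thumbwheel stands still with a 3 in its window (value of joint lever above 0.75 rad and (value of joint wheel_mid between -4.5482 and -4.2482 rad or value of joint wheel_mid between 1.735 and 2.035 rad or value of joint wheel_mid between 8.0182 and 8.3182 rad) and velocity of joint wheel_mid between -0.1 and 0.1 rad/s), for 0.2 s.
3. with the 3 still set, the lever is back on (value of joint lever below 0.09 rad and (value of joint wheel_mid between -4.5482 and -4.2482 rad or value of joint wheel_mid between 1.735 and 2.035 rad or value of joint wheel_mid between 8.0182 and 8.3182 rad)), for 0.2 s.
At the end, for the whole second after the job is handed in: The lever is on (within 0.09 rad of its stop); the middle thumbwheel rests at 3 (within 0.15 rad of its click); the left and right thumbwheels are on their starting digits (marks within 16 mm); meter, screwdriver and standard resistor are within 20 mm of their starts (all of step 3 and velocity of joint wheel_mid between -0.1 and 0.1 rad/s and distance of each of mark_left, mark_right from where it was at the start of the episode below 0.016 m and distance of each of standard, meter, driver from where it was at the start of the episode below 0.02 m); the robot touches nothing.
It fails at once if the middle thumbwheel is turned off its starting digit while the lever is not on the off side of its middle, other than to stand at the 3 (distance of mark_mid from where it was at the start of the episode above 0.016 m and value of joint lever below 0.42 rad and not (value of joint wheel_mid between -4.6982 and -4.0982 rad or value of joint wheel_mid between 1.585 and 2.185 rad or value of joint wheel_mid between 7.8682 and 8.4682 rad)).
It fails at once if the left or the right thumbwheel is turned off its digit (distance of any of mark_left, mark_right from where it was at the start of the episode above 0.016 m).
It fails at once if a bystander (meter, screwdriver, standard resistor) is shifted by more than 20 mm or tipped (distance of any of standard, meter, driver from where it was at the start of the episode above 0.02 m or angle between standard's own z axis and vertical above 0.3 rad).
It also fails if it takes over 67 s, if anything falls off the work surface, if the arm or the gripper's body presses on something with over 40 N, if the wrist force passes 120 N, or if a joint passes its speed limit or range.

ROBOT

A 6-joint arm with a two-finger parallel gripper is mounted at the origin on the work surface. World frame = base frame: x ahead of the robot, y to its left, z up, the work surface at z = 0. Lengths are in m, angles in degrees, forces in N, time in s.
With the tool pointing down it reaches from about 0.325 to 0.775 m from the base axis. Payload 5.5 kg.
Tool frame: the origin (TCP) lies at the centre of the arm's flange, where the gripper is bolted on; the fingertips stand 182 mm ahead of it and the grasp point (between the pads) lies 163 mm ahead of it; z points along the fingers, y is the line along which they close (so a half turn about z gives the same grasp; the last joint's range is limited). The gripper opens to 88 mm and grips with 3 to 60 N. Pads are 20 mm wide; open, the fingers measure 115 mm over their backs; the gripper's body (75 mm by 178 mm) begins 61 mm behind the grasp point.
Start: joints at [-74.41, 5.22, 70.514, -0, 104.267, -3.249], TCP at [0.194, -0.568, 0.405] pointing down, gripper open.
Joint ranges: [-164.24, 164.24], [-49.07, 125.15], [9.68, 141.18], [-86.29, 266.29], [3.28, 154.24], [-151.56, 151.56]. Speed limits (degrees/s): [147.25, 147.25, 172.46, 180, 180, 180].

INTERFACE

Orientations are given as [roll, pitch, yaw] about the fixed x, y, z axes, in that order (R = Rz(yaw) Ry(pitch) Rx(roll)).
In Python, from station import r gives the robot as it stands. The module is installed in compiled form; this text tells all that it offers. Calls block until the motion is done:
- r.reach(position, orientation): joint-space move of the TCP to a pose.
- r.servo_line(position, rotation=None, speed=0.15): straight line of the TCP; rotation=None keeps the orientation; speed is the mean speed in m/s.
- r.move_joints(angles): joint-space move.
- r.let_go() and r.grab(squeeze=None): open the fingers fully, or close them until they stop; squeeze is the grip in N (None keeps the last).
- r.wait(seconds).
- r.inverse_kinematics(position, orientation): joint angles nearest the present ones, or None.
- r.sense(): the state.
- r.snapshot(name): name is "side" or "top" or "wrist"; returns a dict with "frame" (420x560x3 uint8, red, green, blue), "fx", "fy", "cx", "cy" (pixels), "R" (3x3) and "t" (3): a world point X has camera coordinates R X + t. Camera axes: x right, y down, z forward; pixel columns grow to the right and rows downward; lengths in m; the calibration is good to about 2 mm. The wrist camera is an equidistant fisheye: a pixel r from the principal point sees the ray r / f radians off the axis. A picture is of the moment at which its call begins. There is no depth.
A pose or a line that the arm cannot do raises r.IKError and nothing moves.
- r.hand_in(): hands the job in; it is judged then, once.
The state is a dict: "clock": time; "joints": joint angles; "joint_vel": joint speeds; "joint_torque": joint torques, N m; "tcp_pos": TCP position; "orientation": TCP orientation; "contact_force": force on the tool from outside, world axes, zero at the start; "torque": the same for the moment, N m; "opening": finger opening in m; "gripper_force": force on a finger pad.
Only numpy, scipy, OpenCV 4.12 (cv2) and the standard library are available. Lean on these libraries where they do the work, as an engineer would, in place of code of your own. Each camera call takes 0.05 s, during which the arm holds its last target. There are 200 camera calls.

## Working session

There is one attempt and no reset: what is moved stays moved. The work goes in short steps, each a Python script; the robot and the scene stay as the last script left them, time stands still between calls to the robot, and variables do not carry over. Pictures are saved under pics/ and viewed, at most 10 in all, crops included, and the job is handed in when it is done.

```bash
mkdir -p pics
python3 - <<'E'
from station import r
import cv2,pickle
d={}
for n in("top","side","wrist"):
    s=r.snapshot(n);d[n]=s;cv2.imwrite(f"pics/{n}0.png",s["frame"][:,:,::-1])
    print(n,s["fx"],s["cx"],s["cy"],s["R"],s["t"])
pickle.dump(d,open("s0.pkl","wb"));print(r.sense())
E
```

```text
top 501.44539229135484 284.68001122723535 200.39968868090122 [[-0.00583478 -0.99992505  0.01076347]
 [-0.98311491  0.00376736 -0.18295047]
 [ 0.18289621 -0.01164921 -0.98306321]] [0.08339289 0.63000204 1.11096469]
side 458.8686979936316 273.2962836172926 208.17567585515127 [[-0.95783214 -0.28623959 -0.02498967]
 [-0.12646714  0.49808565 -0.8578559 ]
 [ 0.25799932 -0.81852159 -0.51328234]] [0.61297406 0.12923146 1.07626631]
wrist 325.19226210127806 287.2969577128887 212.67784110971934 [[ 0.32276694 -0.94647563 -0.00232078]
 [-0.90151267 -0.30817863  0.30381053]
 [-0.28826448 -0.09596778 -0.95272964]] [-0.59895404 -0.03760787  0.39291306]
{'clock': 0.15, 'joints': array([-7.44085061e+01,  5.25449176e+00,  7.05661697e+01, -6.05425657e-04,
        1.04265426e+02, -3.24905084e+00]), 'joint_vel': array([ 0.08533322, -0.12703088, -0.31012922, -0.02228396, -0.02364399,
       -0.03380179]), 'joint_torque': array([ 1.63994577e-03, -4.47044599e+01, -4.06908166e+01,  6.99607492e-02,
        2.74925202e-02, -1.10179803e-04]), 'tcp_pos': array([ 0.19376932, -0.5679091 ,  0.40375153]), 'orientation': array([-1.79914018e+02, -4.29306542e-03,  1.88403928e+01]), 'contact_force': array([-0.04664163, -0.59659578,  0.81376092]), 'torque': array([-0.04076051, -0.02694101, -0.00911522]), 'gripper_force': 0.0, 'opening': 0.08768712844475691}
```

View pics/top0.png

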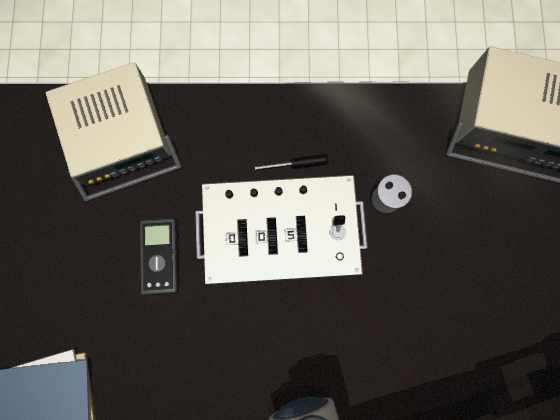

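View pics/side0.png

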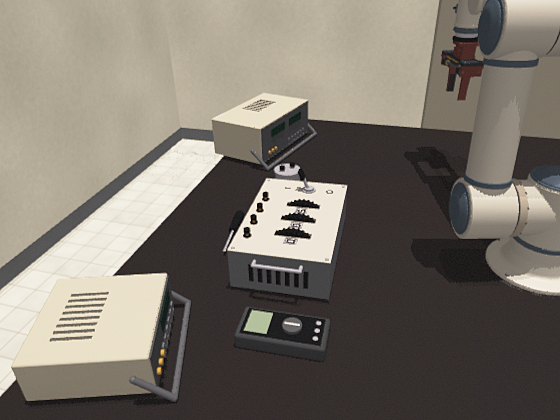

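The top view shows the box panel with corners near (203,183), (355,177), (362,273) and (205,283). The wheels are at columns 243, 272 and 302, the lever at (338,228), I at (336,207) and O at (340,256). The side view shows nothing above the box and the arm off to the right. Next I'll fit the panel and enlarge the digits.

```bash
cat > h.py <<'E'
import numpy as np,cv2
def ray(s,uv,z):
    R,t=np.array(s["R"]),np.array(s["t"]);c=-R.T@t
    d=R.T@np.array([(uv[0]-s["cx"])/s["fx"],(uv[1]-s["cy"])/s["fy"],1]);return c+d*(z-c[2])/d[2]
def proj(s,X):
    p=np.array(s["R"])@X+s["t"];return p[:2]/p[2]*[s["fx"],s["fy"]]+[s["cx"],s["cy"]]
E
python3 - <<'E'
import pickle
from h import *
d=pickle.load(open("s0.pkl","rb"));s=d["top"];f=s["frame"]
m=(f.min(2)>130).astype(np.uint8);m[:150]=0;m[:,:200]=0;m[:,366:]=0;m[300:]=0
m=cv2.morphologyEx(m,cv2.MORPH_OPEN,np.ones((7,7)))
c=max(cv2.findContours(m,0,2)[0],key=cv2.contourArea)
P=np.array([ray(s,p[0],.108)[:2] for p in cv2.convexHull(c)],np.float32)
(cx,cy),(w,h),a=cv2.minAreaRect(P);print(cx,cy,w,h,a)
yaw=a if w<h else a-90
yaw=(yaw+45)%180-45;print("yaw",yaw)
q=np.radians(yaw);B=np.array([[np.cos(q),-np.sin(q)],[np.sin(q),np.cos(q)]])
o=np.array([cx,cy])
def bx(uv,z):return B.T@(ray(s,uv,z)[:2]-o)
for n,uv in dict(base=(338,234),O=(340,256.5),I=(336,207)).items():print(n,bx(uv,.108))
print("paddle",bx((340,220),.108+.044))
for n,y in dict(l=85,m=20,r=-45).items():print(n,proj(s,np.r_[o+B@[-.015,y/1e3],.122]))
np.savez("box.npz",o=o,q=q)
g=f[170:290,195:370];g=cv2.resize(g,None,fx=4.5,fy=4.5,interpolation=cv2.INTER_CUBIC);cv2.imwrite("pics/z.png",g[:,:,::-1])
E
```

```text
0.5587746500968933 0.09061949700117111 0.2205400913953781 0.34032803773880005 3.2187554836273193
yaw 3.2187554836273193
base [-0.02059412 -0.12578203]
O [-0.07010989 -0.12612816]
I [ 0.03985565 -0.12624871]
paddle [ 0.0041096  -0.12697557]
l [241.76914301 236.55442331]
m [271.69597958 234.74243946]
r [301.5446797  232.93518654]
```

View pics/z.png

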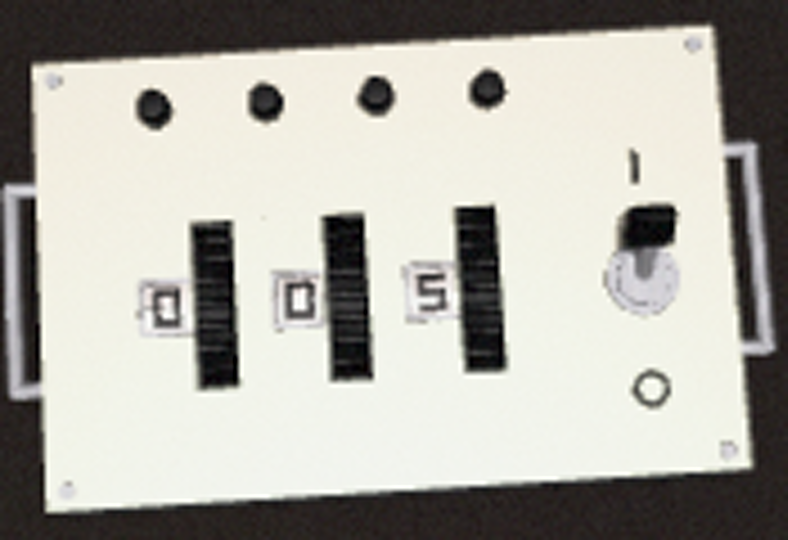

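The panel fit is good to 0.5 mm (220.5 × 340.3 mm, yaw 3.2°). The digits read 0, 0 and 5, and the lever pivot is at about box (-0.015, -0.126). First I'll close the fingers and throw the lever off, pushing from +x.

```bash
cat >> h.py <<'E'
from scipy.spatial.transform import Rotation as Ro
b=np.load("box.npz");o,q=b["o"],float(b["q"])
BZ=Ro.from_euler("z",q)
def pose(x,y,z,phi=0):
    "TCP pose with the fingertip at box x,y,z, tool rolled by phi (rad) about box y"
    T=BZ*Ro.from_euler("y",phi)
    p=np.r_[o,0]+BZ.apply([x,y,z])+T.apply([0,0,.182])
    return p,(T*Ro.from_euler("x",180,degrees=True)).as_euler("xyz",degrees=True)
def F(r):return BZ.inv().apply(r.sense()["contact_force"]).round(1)
E
python3 - <<'E'
from station import r
from h import *
r.grab(5)
r.reach(*pose(.055,-.126,.215)); r.servo_line(pose(.055,-.126,.14)[0],speed=.12)
print(F(r),r.sense()["opening"])
for x in(.02,0,-.016): r.servo_line(pose(x,-.126,.14)[0],speed=.08);print(x,F(r))
r.servo_line(pose(.01,-.126,.14)[0]);r.servo_line(pose(.01,-.126,.23)[0],speed=.2)
r.reach(*pose(-.09,.02,.25));r.wait(.3)
for n in("top","wrist"):
    s=r.snapshot(n);cv2.imwrite(f"pics/{n}1.png",s["frame"][:,:,::-1])
print(r.sense()["clock"],F(r))
E
```

```text
[0.9 0.6 0.3] 0.00025903103536728186
0.02 [1.3 0.1 0.8]
0 [ 0.1  0.3 -0.7]
-0.016 [15.2 -0.2 -6.5]
8.1 [-0.3 -0.2 -0. ]
```

View pics/wrist1.png

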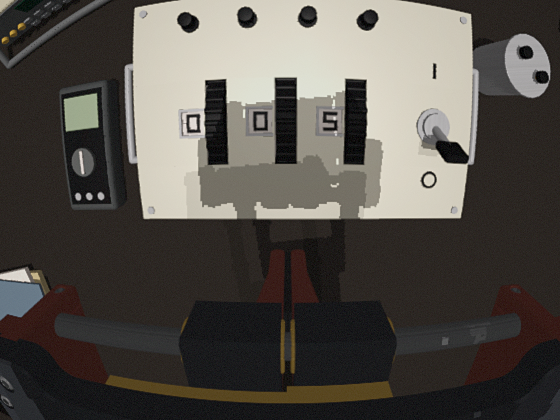

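The lever now leans towards O and the middle window clearly reads 0 at (260,121). It needs three clicks forward, so I'll roll the rim with the fingertip pressed radially and the tool turning about the wheel axis.

```bash
cat >> h.py <<'E'
def W(R,phi):return pose(-.015+R*np.sin(phi),.02,.066+R*np.cos(phi),phi)
def rad(r,phi):
    f=F(r);return f[0]*np.sin(phi)+f[2]*np.cos(phi),f[0]*np.cos(phi)-f[2]*np.sin(phi)
def stroke(r,a,c,n=9,aim=10):
    r.reach(*W(.066,a));r.wait(.15);f0=rad(r,a)[0];R=.0575
    r.servo_line(W(R,a)[0],speed=.05)
    while rad(r,a)[0]-f0<aim and R>.052:
        R-=.0004;r.servo_line(W(R,a)[0],speed=.03)
    L=[(round(R,4),)+tuple(np.round(rad(r,a),1))]
    for p in np.linspace(a,c,n)[1:]:
        P,e=W(R,p);r.servo_line(P,e,speed=.12)
        f=rad(r,p);L.append((round(R,4),)+tuple(np.round(f,1)))
        R+=np.clip((f[0]-f0-aim)*4e-5,-5e-4,5e-4)
    print(L);print(r.sense()["clock"])
    r.servo_line(W(.072,c)[0],speed=.1)
E
python3 - <<'E'
from station import r
from h import *
r.reach(*W(.085,-.33))
stroke(r,-.33,.33)
r.servo_line(*W(.09,.33));r.reach(*pose(-.09,.02,.25));r.wait(.2)
for n in("top","wrist"):
    s=r.snapshot(n);cv2.imwrite(f"pics/{n}2.png",s["frame"][:,:,::-1])
print(r.sense()["clock"])
E
```

```text
[(0.0535, np.float64(10.6), np.float64(-1.1)), (0.0535, np.float64(10.3), np.float64(-1.2)), (np.float64(0.0535), np.float64(10.7), np.float64(-1.1)), (np.float64(0.0536), np.float64(9.9), np.float64(-1.0)), (np.float64(0.0536), np.float64(9.3), np.float64(1.3)), (np.float64(0.0535), np.float64(9.8), np.float64(0.8)), (np.float64(0.0535), np.float64(10.7), np.float64(0.2)), (np.float64(0.0536), np.float64(10.8), np.float64(1.2)), (np.float64(0.0536), np.float64(10.9), np.float64(-0.0))]
14.3333
15.9417
```

View pics/wrist2.png

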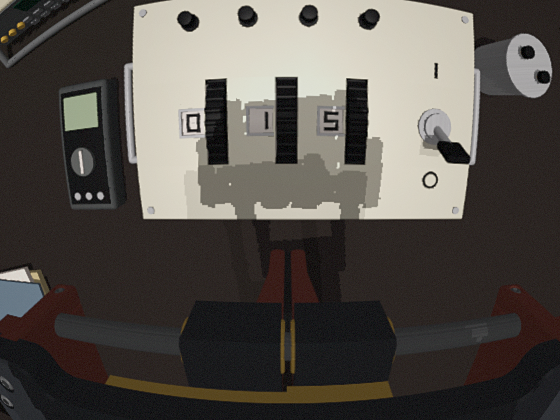

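One click made: the middle window at (265,121) reads 1, the other wheels are unchanged and the lever is still off. Two more strokes to do.

Run:
```python
from station import r
from h import *
r.reach(*W(.085,-.33))
stroke(r,-.33,.33)
r.reach(*W(.085,-.33))
stroke(r,-.33,.33)
r.servo_line(*W(.09,.33));r.reach(*pose(-.09,.02,.25));r.wait(.2)
for n in("top","wrist"):
    s=r.snapshot(n);cv2.imwrite(f"pics/{n}3.png",s["frame"][:,:,::-1])
print(r.sense()["clock"])
```

```text
[(0.0531, np.float64(10.6), np.float64(-1.7)), (0.0531, np.float64(11.8), np.float64(-0.7)), (np.float64(0.0532), np.float64(11.4), np.float64(-0.5)), (np.float64(0.0532), np.float64(12.0), np.float64(-0.1)), (np.float64(0.0533), np.float64(10.3), np.float64(0.6)), (np.float64(0.0533), np.float64(10.5), np.float64(1.4)), (np.float64(0.0533), np.float64(10.9), np.float64(0.6)), (np.float64(0.0533), np.float64(11.7), np.float64(0.2)), (np.float64(0.0534), np.float64(13.9), np.float64(-1.5))]
22.425
[(0.0531, np.float64(11.3), np.float64(-0.6)), (0.0531, np.float64(10.5), np.float64(-0.2)), (np.float64(0.0531), np.float64(12.3), np.float64(-1.1)), (np.float64(0.0532), np.float64(11.4), np.float64(-1.3)), (np.float64(0.0532), np.float64(10.6), np.float64(1.2)), (np.float64(0.0532), np.float64(11.7), np.float64(0.0)), (np.float64(0.0533), np.float64(10.6), np.float64(1.4)), (np.float64(0.0533), np.float64(11.7), np.float64(1.0)), (np.float64(0.0533), np.float64(12.1), np.float64(-0.7))]
29.5833
31.1917
```

View pics/wrist3.png

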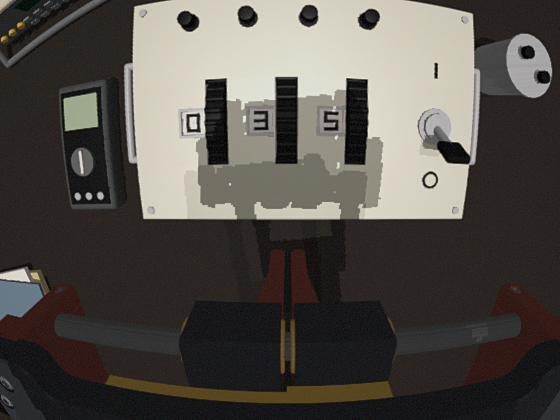

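The middle window at (260,121) now reads a centred 3, the left and right wheels still read 0 and 5, and the lever is off. Next I'll throw the lever back on, pushing from the -x side.

Run:
```python
from station import r
from h import *
r.reach(*pose(-.09,-.126,.22)); r.servo_line(pose(-.09,-.126,.14)[0],speed=.12)
for x in(-.05,-.03,-.012): r.servo_line(pose(x,-.126,.14)[0],speed=.08);print(x,F(r))
r.servo_line(pose(-.045,-.126,.14)[0]);r.servo_line(pose(-.045,-.126,.23)[0],speed=.2)
r.reach(*pose(-.09,.02,.25));r.wait(.3)
s=r.snapshot("wrist");cv2.imwrite("pics/wrist4.png",s["frame"][:,:,::-1])
print(r.sense()["clock"],F(r))
```

```text
-0.05 [-1.3 -0.1 -0.2]
-0.03 [-0.4  0.5 -0.3]
-0.012 [-10.4   0.6   4.4]
36.0667 [-0.5 -0.3 -0.2]
```

View pics/wrist4.png

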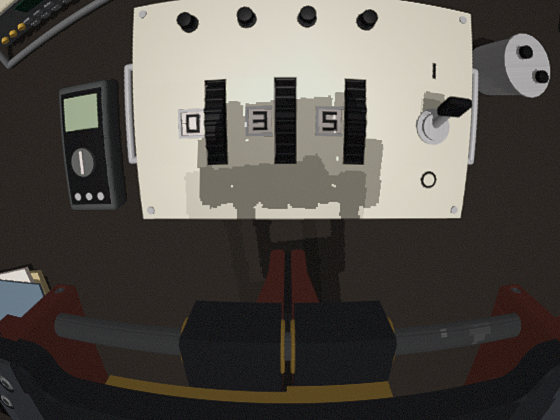

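The lever leans to I at (455,107), the windows read 0, 3 and 5, and the arm is clear of everything.

```bash
python3 -c "
from station import r
print(r.hand_in())"
```

```text
the job is handed in; nothing more can be done
None
```

I threw the lever to off, rolled the middle thumbwheel from 0 to 3 in three clicks, and threw the lever back to on. I handed the job in at about 36 s, and the last picture shows the other two wheels still on 0 and 5; the hand-in returned no verdict.

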